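# Put the tractor gear lever into third through its H gate

## Task

The gear-change unit on the bench must stand in third while its linkage is set: from wherever the lever stands in the left-hand slot, push it to neutral, across to the right-hand slot and then fully forward into third without running it into fourth, and leave it there. Forward is the end where the selector rod with its fork sticks out of the housing, and right is the right hand when you face that way. Only push the lever with the fingertips or the outside of the fingers, never take it between them, and leave the tools and parts lying around undisturbed.

Things in the scene. Friction and masses are not known exactly. Their poses are not given: they have to be found in the camera images.
- gear_unit: Tractor gear-change unit, fixed to the bench: cast tower 130 x 104 mm (x by y) on a steel plate 270 x 200 mm, 10 mm thick, with a steel gate plate on top. Origin: on the bench under the gate's centre; x = the unit's forward, y = its left, z = up. At the front a rod guide and a steel selector rod with a fork end stick out to 225 mm ahead of the origin, 55 mm up (the rod turns with the lever's sideways lean); the rear has a flat round cover.
- gate_centre (a point): Centre of the gate plate's upper face (136 x 112 mm, 6 mm thick), 134 mm above the bench, axes as the unit's. H-shaped opening: slots along x, 16 mm wide, at y = +20 and -20 mm, from x = -31 to +31 mm, joined by a 16 mm wide neutral channel along y at x = 0. First = left forward, second = left back, third = right forward (x > 0, y < 0), fourth = right back.
- knob (a point): Centre of the black 46 mm ball knob on top of the lever (12 mm steel shank). The lever turns about a pivot on the gate's axis, 55 mm above the bench, 185 mm below this point: 240 mm high when upright, about 226 mm in third, there 55 mm ahead and 45 mm right of the gate's centre. z runs up the lever; upright, x and y are the unit's. Below the ball a collar 24 mm wide reaches 31 mm under its centre.
- cross (a joint): Sideways lean of the lever, rad: 0 in the middle, positive to the unit's right, about -0.257 in the left slot and +0.257 in the right slot (at most 0.29 either way). Friction holds it where it is left; moving it takes about 5 N at the knob.
- fore (a joint): Forward lean of the lever, rad: 0 in neutral, positive forward, about +0.30 against the slot's front end and -0.30 against its rear end. The lever can go across only while this is within about 0.03 of 0. Friction holds it where it is left (no springs or detents); moving it takes about 5 N at the knob.
- deep_socket: Steel deep socket standing upright, 27 mm in diameter, 64 mm high, beside the unit on its left. Origin at its underside.
- spare_knob: Loose black lever knob, 47 mm in diameter, 50 mm high, standing on its collar ahead of the unit on the left; not the one to move. Origin at its underside.
- bearing: Steel bearing ring, 62 mm outside, 16 mm high, lying flat ahead of the unit on the right. Origin at its underside.
- spanner: Steel spanner, 170 mm long, lying beside the unit on its right. Origin at its underside, x along it.
- screwdriver: Screwdriver, 210 mm long, lying on the right part of the bench. Origin at its underside, x along it.
- hammer: Hammer with wooden handle, 290 mm long, lying on the left part of the bench. Origin at its underside, x along it.
- spray_can: Upright spray can, 56 mm in diameter, 190 mm high, on the right part of the bench. Origin at its underside.
- flange_collar: Steel flanged collar, 68 mm in diameter, 34 mm high, on the right part of the bench. Origin at its underside.

How it is judged:
By the outcome, as a careful person would: the job done as asked, in the order asked, and still so for the second after the job is handed in, with the robot touching nothing.
It also fails if it takes over 54 s, if anything falls off the work surface, if the arm or the gripper's body presses on something with over 40 N, if the wrist force passes 120 N, or if a joint passes its speed limit or range.

## Robot

A 6-joint arm with a two-finger parallel gripper is mounted at the origin on the work surface. World frame = base frame: x ahead of the robot, y to its left, z up, the work surface at z = 0. Lengths are in m, angles in degrees, forces in N, time in s.
With the tool pointing down it reaches from about 0.4 to 0.925 m from the base axis. Payload 12.5 kg.
Tool frame: the origin (TCP) lies at the centre of the arm's flange, where the gripper is bolted on; the fingertips stand 190 mm ahead of it and the grasp point (between the pads) lies 171 mm ahead of it; z points along the fingers, y is the direction in which the jaws open and shut (so a half turn about z gives the same grasp; the last joint's range is limited). The gripper opens to 95 mm and grips with 3 to 60 N. Pads are 20 mm wide; open, the fingers measure 119 mm over their backs; the gripper's body (75 mm by 180 mm) begins 59 mm behind the grasp point.
Start: joints at [64.882, 28.126, 89.318, -0, 62.55, -6.05], TCP at [0.204, 0.591, 0.405] pointing down, gripper open.
Joint ranges: [-177.58, 177.58], [-47.91, 125.51], [2.72, 160], [-65.01, 245.01], [3.68, 167.84], [-153.87, 153.87]. Speed limits (degrees/s): [127.2, 127.2, 159.86, 180, 180, 180].

## Interface

Orientations are given as a 3x3 rotation matrix whose columns are the frame's x, y, z axes.
In Python, from station import * gives the robot as it stands.
- The arm moves only by the shell command python3 -m handwheel 'ROWS' [FORCE]. ROWS is a JSON object of lists of equal length, an entry for each row: "claw": the finger opening in cm, from 0 to 9.51; "linear": the shift along the world's x, y, z in cm, a list of three; "angular": the turn, a rotation vector about the world's x, y, z in rad, a list of three. A call has 1 to 20 rows; each row is the pose to reach, as a shift and turn from the pose commanded when the call began; what a row does not reach only later rows make up. A row lasts 1/8 s, in which the tool goes at most 62.5 mm and 10.7 degrees, less where a joint would pass 70% of its speed; a pose out of reach is approached as far as the arm can. A call with a gripper value outside its range is refused whole. The fingers move at their own pace and stop on an object; FORCE is the grip in N (left out, the last holds). Time passes only in rows, so rows that repeat a pose let the fingers close. It gives the time, the measured TCP pose, the force and the opening at its end, in the units of the state.
- get_state(): the state, without advancing time (a new reading comes with each control period).
- capture(name): name is "side" or "top"; returns a dict with "pixels" (384x512x3 uint8, red, green, blue), "z_map" (384x512 float32, m along the optical axis (not along the pixel's ray), 0 where there is no reading), "mtx" (3x3 intrinsics, pixels), "R" (3x3) and "t" (3): a world point X has camera coordinates R X + t. Camera axes: x right, y down, z forward; pixel columns grow to the right and rows downward; lengths in m; the calibration is good to about 2 mm. A picture is of the moment at which its call begins.
- finish_job(): hands the job in, once; it reports no verdict.
The state is a dict: "t": time; "joint_pos": joint angles; "qvel": joint speeds; "effort": joint torques, N m; "tcp_pos": TCP position; "eef_rot": TCP orientation; "force": force on the tool from outside, world axes, zero at the start; "ft_torque": the same for the moment, N m; "grip_width": finger opening in m.
Only numpy, scipy, OpenCV 4.12 (cv2) and the standard library are available. Lean on these libraries where they do the work, as an engineer would, in place of code of your own. Each camera call takes 0.05 s, during which the arm holds its last target.

## Working session

There is one attempt and no reset: what is moved stays moved. The work goes in short steps, Python scripts to look and compute and a shell command to move; the robot and the scene stay as the last step left them, time stands still between calls to the robot, and variables do not carry over. Pictures are saved under pics/ and viewed, and the job is handed in when it is done.

```bash
ls; mkdir -p pics
python3 - <<'E'
from station import *
import cv2,numpy as np
for n in ("side","top"):
    c=capture(n); cv2.imwrite(f"pics/{n}0.png",c["pixels"][:,:,::-1]); np.savez(f"{n}0.npz",**c)
    print(n,c["mtx"],c["R"],c["t"], -c["R"].T@c["t"])
s=get_state();print(s)
E
```

```text
pics
side [[471.17908655   0.         252.91093913]
 [  0.         471.17908655 191.18004755]
 [  0.           0.           1.        ]] [[-0.9917672  -0.12751904  0.01169252]
 [-0.07915766  0.53873435 -0.83874869]
 [ 0.10065727 -0.83276899 -0.54439317]] [0.54417582 0.20960229 1.38436485] [0.41694098 1.10932895 0.92307963]
top [[424.13535103   0.         252.00516495]
 [  0.         424.13535103 197.09546447]
 [  0.           0.           1.        ]] [[-0.00175909 -0.99999559 -0.0023916 ]
 [-0.99381538  0.00201375 -0.1110267 ]
 [ 0.11103103  0.0021815  -0.99381455]] [-0.00414885  0.56293004  1.56507455] [ 0.3856694  -0.00869664  1.61788419]
{'t': 0.1, 'joint_pos': array([ 6.48789547e+01,  2.81612153e+01,  8.93454467e+01,  1.22670322e-04,
        6.25497406e+01, -6.05052122e+00]), 'qvel': array([-0.10598483, -0.23263737, -0.09409257,  0.07194622, -0.02227808,
       -0.05534543]), 'effort': array([ 3.14429810e-03, -6.13624763e+01, -2.58606845e+01,  6.94011454e-02,
        4.70430823e-02, -3.73524085e-05]), 'tcp_pos': array([0.20417799, 0.590687  , 0.40422157]), 'eef_rot': array([[-9.45116780e-01,  3.26732453e-01, -4.19633746e-04],
       [ 3.26732705e-01,  9.45116367e-01, -8.90490830e-04],
       [ 1.05650468e-04, -9.78725895e-04, -9.99999515e-01]]), 'force': array([-1.1066944 , -1.26372664,  0.39165927]), 'ft_torque': array([ 0.02652487, -0.05996925, -0.01348349]), 'grip_width': 0.09512378890789024}
```

View pics/side0.png

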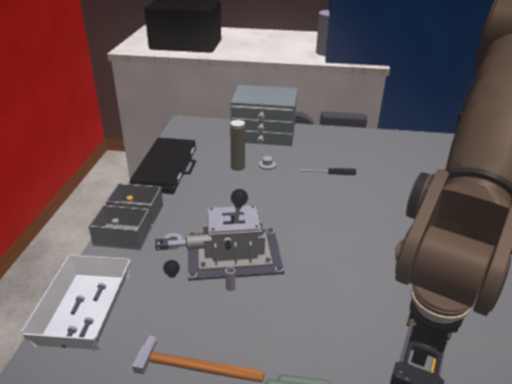

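View pics/top0.png

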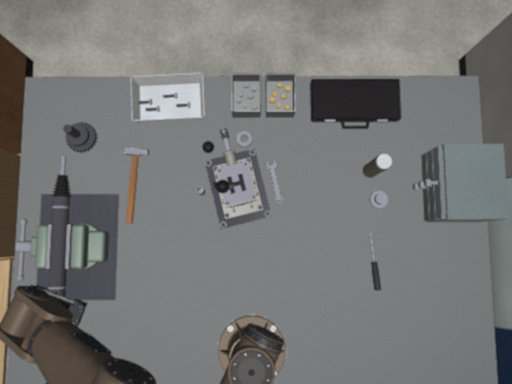

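Run:
```python
import cv2
a=cv2.imread("pics/top0.png")[120:240,185:295]; cv2.imwrite("pics/top0c.png",cv2.resize(a,None,fx=5,fy=5,interpolation=cv2.INTER_CUBIC))
a=cv2.imread("pics/side0.png")[175:300,150:290]; cv2.imwrite("pics/side0c.png",cv2.resize(a,None,fx=4.7,fy=4.7,interpolation=cv2.INTER_CUBIC))
```

```text
(no output)
```

View pics/top0c.png

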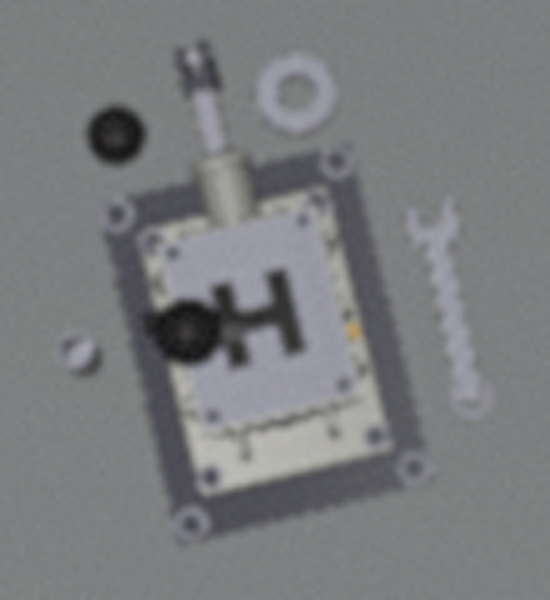

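View pics/side0c.png

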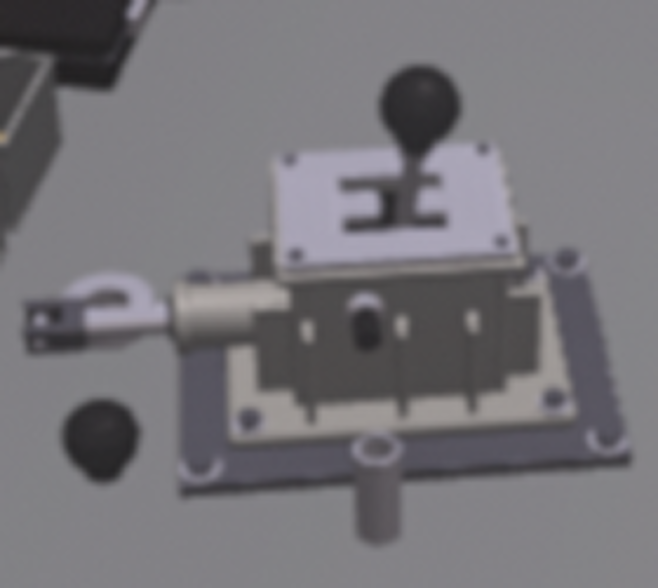

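```bash
cat > h.py <<'E'
import numpy as np,cv2
def load(n): return dict(np.load(n))
def tri(cs,ps):
    P=[c["mtx"]@np.c_[c["R"],c["t"]] for c in cs]
    A=[]
    for p,(u,v) in zip(P,ps): A+=[u*p[2]-p[0],v*p[2]-p[1]]
    X=np.linalg.svd(np.array(A))[2][-1]; X=X[:3]/X[3]
    err=[np.linalg.norm((q:=p@np.r_[X,1])[:2]/q[2]-np.array(uv)) for p,uv in zip(P,ps)]
    return X,err
def plane(c,uv,z):
    o=-c["R"].T@c["t"]; d=c["R"].T@np.linalg.solve(c["mtx"],[*uv,1]); return o+d*(z-o[2])/d[2]
def proj(c,X): q=c["mtx"]@(c["R"]@X+c["t"]); return q[:2]/q[2]
def uc(p,s,off): return (np.array(p)+.5)/s-.5+np.array(off)
E
python3 - <<'E'
from h import *
T=load("top0.npz");S=load("side0.npz")
for n,t,s in [("FL",(173,253),(296,255)),("FR",(303,219),(290,160)),("RR",(343,385),(483,149)),("RL",(211,416),(502,242)),("knob",(187,332),(420,107)),("Hc",(262,318),(394,205)),("forkend",(197,65),(45,325)),("socket",(78,350),(376,448)),("spare",(116,134),(101,436))]:
    tp=uc(t,5,(185,120)); sp=uc(s,4.7,(150,175))
    print(n,tri([T,S],[tp,sp]),plane(T,tp,.134).round(4),plane(S,sp,.134).round(4))
for n,t in [("FL",(119,215)),("FR",(336,161)),("RR",(413,468)),("RL",(192,523))]: print(n,plane(T,uc(t,5,(185,120)),.014))
for n,t in [("FL",(203,468)),("FR",(200,278)),("RR",(566,258)),("RL",(606,440))]: print(n,plane(S,uc(t,4.7,(150,175)),.014))
E
```

```text
FL (array([0.64690757, 0.11043065, 0.13750023]), [np.float64(0.036727324297462866), np.float64(0.03868015228525067)]) [0.6477 0.1107 0.134 ] [0.6478 0.106  0.134 ]
FR (array([0.66999769, 0.01834169, 0.13847639]), [np.float64(0.2994143971528002), np.float64(0.2976745832294114)]) [0.6719 0.0185 0.134 ] [0.6705 0.0123 0.134 ]
RR (array([ 0.55292375, -0.00963418,  0.13895111]), [np.float64(0.08047281516589996), np.float64(0.07854091812549427)]) [ 0.5532 -0.0096  0.134 ] [ 0.554  -0.0167  0.134 ]
RL (array([0.53042041, 0.0828818 , 0.13890622]), [np.float64(0.15618801696976453), np.float64(0.1616269446600077)]) [0.5315 0.0832 0.134 ] [0.5307 0.0765 0.134 ]
knob (array([0.57667557, 0.09293651, 0.23584216]), [np.float64(0.09590416245416433), np.float64(0.09741341733601708)]) [0.5911 0.1004 0.134 ] [ 0.6    -0.0576  0.134 ]
Hc (array([0.60035156, 0.04749424, 0.13265771]), [np.float64(0.22702542855871521), np.float64(0.23013422422494847)]) [0.601  0.0475 0.134 ] [0.5994 0.0494 0.134 ]
forkend (array([0.80614891, 0.09998802, 0.05800327]), [np.float64(0.430173975380136), np.float64(0.45663152442657284)]) [0.7841 0.0945 0.134 ] [0.7732 0.1884 0.134 ]
socket (array([0.58780811, 0.18608482, 0.06410291]), [np.float64(0.07913405695501992), np.float64(0.08902455039714999)]) [0.5784 0.1773 0.134 ] [0.5741 0.2612 0.134 ]
spare (array([0.75746603, 0.16308202, 0.03111525]), [np.float64(0.12923762335938746), np.float64(0.14396849986976254)]) [0.7338 0.152  0.134 ] [0.7178 0.2723 0.134 ]
FL [0.69851656 0.16207376 0.014     ]
FR [ 0.74037915 -0.00469465  0.014     ]
RR [ 0.50334767 -0.06263636  0.014     ]
RL [0.46202334 0.10460775 0.014     ]
FL [0.69641762 0.16359972 0.014     ]
FR [ 0.74065603 -0.01318209  0.014     ]
RR [ 0.50334062 -0.06913642  0.014     ]
RL [0.46201833 0.10583836 0.014     ]
```

The top view shows the knob at about (222,186), left of the gate. Triangulation puts the gate centre at (0.601, 0.050) with a yaw of about 13.7°. The knob is about 13 mm back and 47 mm left, at z = 0.236 (about 0.234 expected), so it is in the left slot just behind neutral. I'll close the fingers, turn the tool into line with the unit, and go high to a spot behind the knob.

```bash
python3 -m handwheel '{"claw":[0,0,0,0,0,0,0,0,0,0,0,0,0,0,0],"linear":[[0,0,4],[0,0,8],[3,-5,8],[6,-10,8],[9,-15,8],[12,-20,8],[15,-25,8],[18,-30,8],[21,-35,8],[24,-40,8],[27,-45,8],[30,-49,8],[31.7,-51.2,8],[31.7,-51.2,8],[31.7,-51.2,8]],"angular":[[0,0,0],[0,0,0.1],[0,0,0.2],[0,0,0.3],[0,0,0.4],[0,0,0.5],[0,0,0.572],[0,0,0.572],[0,0,0.572],[0,0,0.572],[0,0,0.572],[0,0,0.572],[0,0,0.572],[0,0,0.572],[0,0,0.572]]}' 40
cat > st.py <<'E'
from station import *
from h import *
import sys
s=get_state()
C=np.array([.601,.050]);a=np.radians(13.7);f=np.array([np.cos(a),np.sin(a)]);l=np.array([-f[1],f[0]])
tip=s["tcp_pos"]+.19*s["eef_rot"][:,2]
d=tip[:2]-C
print("t",s["t"],"tip",tip.round(4),"uv mm",(1e3*d@f).round(1),(1e3*d@l).round(1),"F f,l,z",s["force"][:2]@f,s["force"][:2]@l,s["force"][2],"yawY",np.degrees(np.arctan2(s["eef_rot"][1,1],s["eef_rot"][0,1])),"w",s["grip_width"])
if len(sys.argv)>1:
    k=sys.argv[1]
    t=capture("top");sd=capture("side")
    np.savez(f"top{k}.npz",**t);np.savez(f"side{k}.npz",**sd)
    A=cv2.resize(np.ascontiguousarray(t["pixels"][130:230,190:280,::-1]),None,fx=4,fy=4,interpolation=cv2.INTER_CUBIC)
    B=cv2.resize(np.ascontiguousarray(sd["pixels"][165:265,190:290,::-1]),None,fx=4,fy=4,interpolation=cv2.INTER_CUBIC)
    cv2.imwrite(f"pics/c{k}.png",np.hstack([A,B]))
E
python3 st.py
```

```text
t: 1.98
tcp_pos: [0.5208, 0.0792, 0.4846]
eef_rot: [[-0.972, -0.237, -0.001], [-0.237, 0.972, 0.0], [0.001, 0.0, -1.0]]
force: [-1.2, 0.1, 0.6]
grip_width: 0.0004
t 1.975 tip [0.5206 0.0792 0.2946] uv mm -71.2 47.4 F f,l,z -1.1081596304067884 0.37772625813423816 0.6484215084016727 yawY 103.70701758083086 w 0.0003792597274435855
```

```bash
python3 -m handwheel '{"claw":[0,0,0,0,0,0,0,0,0,0],"linear":[[0,0,-4],[0,0,-8.7],[0,0,-8.7],[0.97,0.24,-8.7],[1.94,0.47,-8.7],[2.4,0.59,-8.7],[2.7,0.66,-8.7],[3.1,0.76,-8.7],[3.5,0.85,-8.7],[3.5,0.85,-8.7]],"angular":[[0,0,0],[0,0,0],[0,0,0],[0,0,0],[0,0,0],[0,0,0],[0,0,0],[0,0,0],[0,0,0],[0,0,0]]}'; python3 st.py 1
```

```text
t: 3.22
tcp_pos: [0.5563, 0.0873, 0.3982]
eef_rot: [[-0.972, -0.237, 0.0], [-0.237, 0.972, 0.0], [-0.0, 0.0, -1.0]]
force: [-0.8, -0.0, 1.6]
grip_width: 0.0006
t 3.225 tip [0.5563 0.0873 0.2082] uv mm -34.6 46.9 F f,l,z -0.8156770267891491 0.1961268685587658 1.5812130112904046 yawY 103.70929925124292 w 0.000568560609539184
```

View pics/c1.png

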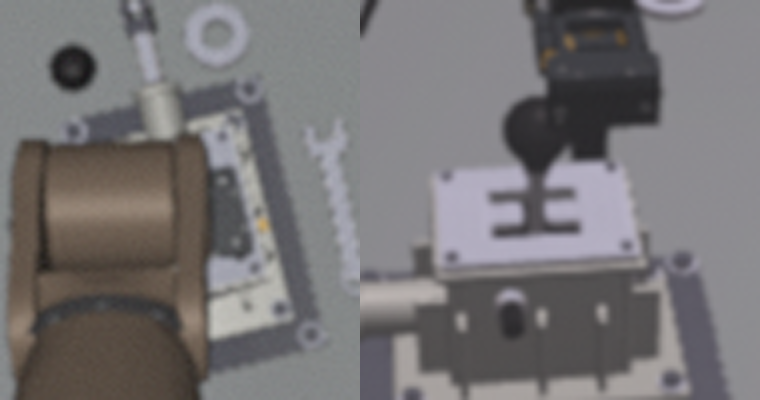

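```bash
cat >> h.py <<'E'
C=np.array([.601,.050]);_a=np.radians(13.7);f=np.array([np.cos(_a),np.sin(_a)]);l=np.array([-f[1],f[0]])
def knob(u,v):
    z=.055+np.sqrt(.185**2-u*u-v*v); return np.r_[C+u*f+v*l,z]
E
python3 - <<'E'
from h import *
S=load("side1.npz")
for u in (-.0134,-.005,0,.005): print(u,proj(S,knob(u,.047)))
cv2.imwrite("pics/s1z.png",cv2.resize(np.ascontiguousarray(S["pixels"][180:240,200:270,::-1]),None,fx=10,fy=10,interpolation=cv2.INTER_CUBIC))
E
```

```text
-0.0134 [238.83652245 198.02140628]
-0.005 [235.64732737 198.05129509]
0 [233.74712178 198.12849713]
0.005 [231.84594431 198.25000692]
```

View pics/s1z.png

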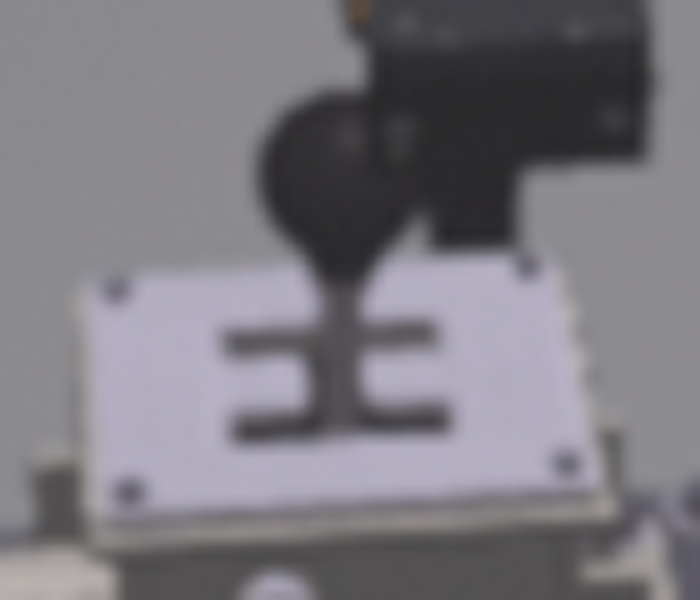

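Side crop: the ball's left edge is at column 225.4, so its centre is at about 233.9. That puts the lever in neutral (predicted 233.7) within about 1 mm. Next I'll go round to its left side.

```bash
python3 -m handwheel '{"claw":[0,0,0,0,0,0,0,0,0],"linear":[[-1,-0.24,0],[-1.94,-0.47,0],[-2.6,2.3,0],[-3.31,5.17,0],[-3.31,5.17,0],[-0.7,5.8,0],[1.99,6.46,0],[1.99,6.46,0],[1.99,6.46,0]],"angular":[[0,0,0],[0,0,0],[0,0,0],[0,0,0],[0,0,0],[0,0,0],[0,0,0],[0,0,0],[0,0,0]]}'; python3 st.py 2
```

```text
t: 4.45
tcp_pos: [0.5756, 0.1511, 0.3975]
eef_rot: [[-0.972, -0.237, -0.001], [-0.237, 0.972, -0.0], [0.001, 0.0, -1.0]]
force: [-0.1, -0.0, -0.2]
grip_width: 0.0007
t 4.45 tip [0.5754 0.1511 0.2075] uv mm -0.9 104.3 F f,l,z -0.12449771066948556 -0.003724666322407447 -0.19482756237773846 yawY 103.68545873691858 w 0.0006773806913692847
```

View pics/c2.png

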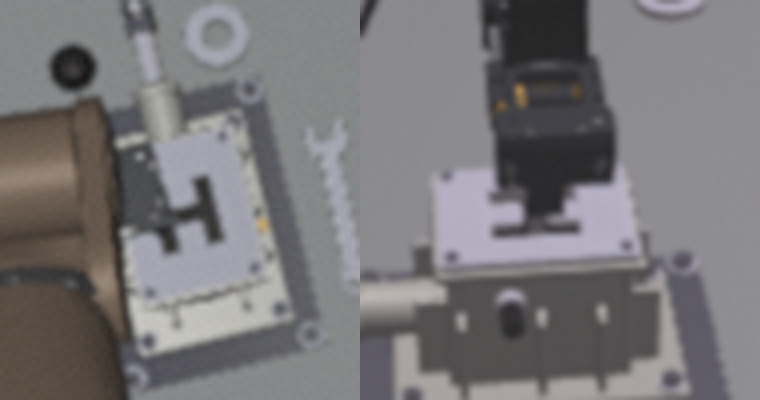

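The finger is now left of the knob, which it hides in both views. I'll push across part-way first and check the force.

```bash
python3 -m handwheel '{"claw":[0,0,0,0,0,0,0],"linear":[[0.24,-0.97,0],[0.47,-1.94,0],[0.59,-2.43,0],[0.71,-2.91,0],[0.83,-3.4,0],[0.95,-3.9,0],[0.95,-3.9,0]],"angular":[[0,0,0],[0,0,0],[0,0,0],[0,0,0],[0,0,0],[0,0,0],[0,0,0]]}'; python3 st.py
```

```text
t: 5.42
tcp_pos: [0.5857, 0.1127, 0.3986]
eef_rot: [[-0.972, -0.237, 0.002], [-0.237, 0.972, 0.001], [-0.002, 0.001, -1.0]]
force: [-0.5, 3.8, 4.6]
grip_width: 0.0001
t 5.425 tip [0.586  0.113  0.2086] uv mm 0.4 64.7 F f,l,z 0.3887110864798106 3.788176995822951 4.563987028904213 yawY 103.68107021322822 w 0.00011157233698491328
```

```bash
python3 -m handwheel '{"claw":[0,0,0,0,0,0,0,0,0,0,0],"linear":[[0.19,-0.78,0],[0.38,-1.55,0],[0.57,-2.33,0],[0.76,-3.1,0],[0.95,-3.9,0],[1.14,-4.66,0],[1.33,-5.44,0],[1.52,-6.22,0],[1.66,-6.8,0],[1.75,-7.19,0],[1.75,-7.19,0]],"angular":[[0,0,0],[0,0,0],[0,0,0],[0,0,0],[0,0,0],[0,0,0],[0,0,0],[0,0,0],[0,0,0],[0,0,0],[0,0,0]]}'; python3 st.py 3
```

```text
t: 6.8
tcp_pos: [0.603, 0.0405, 0.3973]
eef_rot: [[-0.972, -0.237, -0.001], [-0.237, 0.972, -0.0], [0.001, -0.0, -1.0]]
force: [0.5, -0.3, 0.0]
grip_width: 0.0004
t 6.8 tip [0.6028 0.0404 0.2073] uv mm -0.5 -9.8 F f,l,z 0.4609368937149778 -0.3937040678780781 0.011051950168499428 yawY 103.69028294640988 w 0.00040481944993662745
```

View pics/c3.png

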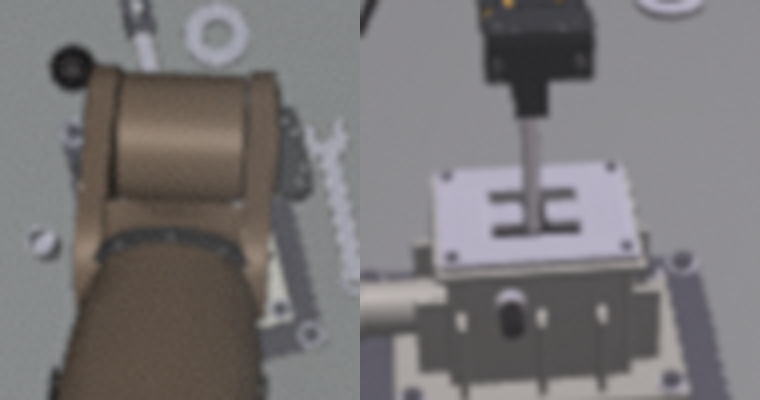

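```bash
python3 -m handwheel '{"claw":[0,0,0,0,0,0,0,0,0],"linear":[[-0.24,0.97,0],[-0.71,2.91,0],[-0.71,2.91,0],[-4,2.1,0],[-7.61,1.23,0],[-7.61,1.23,0],[-6.8,-2,0],[-6.07,-5.09,0],[-6.07,-5.09,0]],"angular":[[0,0,0],[0,0,0],[0,0,0],[0,0,0],[0,0,0],[0,0,0],[0,0,0],[0,0,0],[0,0,0]]}'; python3 st.py 4
```

```text
t: 8.02
tcp_pos: [0.5433, -0.0113, 0.3977]
eef_rot: [[-0.972, -0.235, 0.001], [-0.235, 0.972, -0.0], [-0.001, -0.0, -1.0]]
force: [-0.3, 0.3, -0.4]
grip_width: 0.0002
t 8.025 tip [ 0.5434 -0.0113  0.2077] uv mm -70.4 -45.9 F f,l,z -0.18533504247600438 0.3176755771385867 -0.37356613052250387 yawY 103.59569227830453 w 0.00023337253569249744
```

View pics/c4.png

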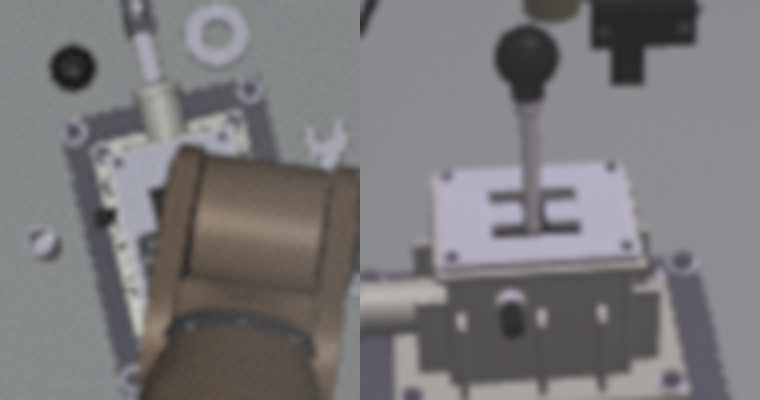

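Run:
```python
from h import *
S=load("side4.npz")
print(uc((527-360,57),4,(190,165)))
for u,v in ((0,-.04),(0,-.044),(0,-.047),(0,-.05),(.004,-.045),(-.004,-.045),(.055,-.045)): print(u,v,proj(S,knob(u,v)))
cv2.imwrite("pics/s4z.png",cv2.resize(np.ascontiguousarray(S["pixels"][165:230,200:260,::-1]),None,fx=9,fy=9,interpolation=cv2.INTER_CUBIC))
# depth-based sphere fit
z=S["z_map"]; v,u=np.mgrid[165:195,222:245]; d=z[165:195,222:245]
ok=d>0
P=np.linalg.solve(S["mtx"],np.c_[u[ok]*d[ok],v[ok]*d[ok],d[ok]].T).T
W=(P-S["t"])@S["R"]
print(len(W)); W=W[(W[:,2]>.2)&(W[:,2]<.27)&(W[:,1]>-.05)&(W[:,1]<.05)&(W[:,0]>.57)&(W[:,0]<.65)]
from scipy.optimize import least_squares
r=least_squares(lambda c:np.linalg.norm(W-c,axis=1)-.023,W.mean(0)-[0,.01,.01],loss="soft_l1",f_scale=.002)
c=r.x;print(len(W),c,np.abs(r.fun).mean(),(c[:2]-C)@f,(c[:2]-C)@l)
```

```text
[231.375 178.875]
0 -0.04 [231.32427769 180.24926619]
0 -0.044 [231.2240892  179.78336665]
0 -0.047 [231.14962989 179.45461904]
0 -0.05 [231.07575998 179.14371718]
0.004 -0.045 [229.76605459 179.75473238]
-0.004 -0.045 [232.6319143  179.61619099]
0.055 -0.045 [211.52606542 183.2669647 ]
688
259 [0.61212715 0.00862213 0.2356581 ] 0.0025292273662222984 0.0010107163743513904 -0.04283597029431703
```

View pics/s4z.png

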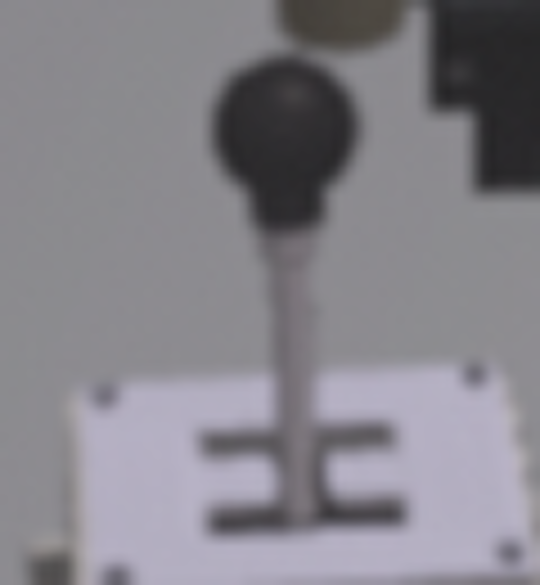

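Side view: the knob centre is at about (231.4, 178.9) with u ≈ 0 and v ≈ -45 mm, so it is in the right-hand slot in neutral. Now a gentle push forward.

```bash
python3 -m handwheel '{"claw":[0,0,0,0,0,0,0,0,0,0],"linear":[[1.5,0.37,0],[3,0.73,0],[3.5,0.85,0],[3.9,0.95,0],[4.3,1.05,0],[4.7,1.15,0],[5.1,1.24,0],[5.5,1.34,0],[5.83,1.42,0],[5.83,1.42,0]],"angular":[[0,0,0],[0,0,0],[0,0,0],[0,0,0],[0,0,0],[0,0,0],[0,0,0],[0,0,0],[0,0,0],[0,0,0]]}'; python3 st.py 5
```

```text
t: 9.38
tcp_pos: [0.601, 0.0043, 0.3976]
eef_rot: [[-0.972, -0.237, 0.001], [-0.237, 0.972, 0.0], [-0.001, -0.0, -1.0]]
force: [0.1, 0.4, 1.1]
grip_width: 0.0006
t 9.375 tip [0.6011 0.0043 0.2076] uv mm -10.7 -44.4 F f,l,z 0.14549602870661388 0.33725573578054485 1.0933588340739848 yawY 103.70651689217625 w 0.0006111482775787171
```

View pics/c5.png

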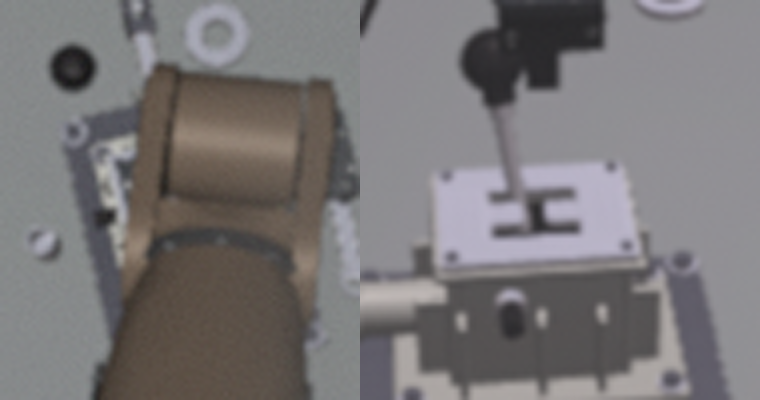

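```bash
python3 -m handwheel '{"claw":[0,0,0,0,0,0,0,0],"linear":[[0.5,0.12,0],[1,0.24,0],[1.5,0.37,0],[2,0.49,0],[2.4,0.58,0],[2.7,0.66,0],[2.9,0.71,0],[2.9,0.71,0]],"angular":[[0,0,0],[0,0,0],[0,0,0],[0,0,0],[0,0,0],[0,0,0],[0,0,0],[0,0,0]]}'; python3 st.py; python3 -m handwheel '{"claw":[0,0],"linear":[[0.1,0.02,0],[0.2,0.05,0]],"angular":[[0,0,0],[0,0,0]]}'; python3 st.py 6
```

```text
t: 10.48
tcp_pos: [0.6298, 0.0113, 0.3979]
eef_rot: [[-0.972, -0.237, 0.001], [-0.237, 0.972, 0.0], [-0.001, -0.0, -1.0]]
force: [-3.0, -1.6, -3.1]
grip_width: 0.0004
t 10.475 tip [0.6299 0.0114 0.2079] uv mm 18.9 -44.4 F f,l,z -3.2660272150504737 -0.8561487131531393 -3.062754975761232 yawY 103.70420552534429 w 0.00035006323984962807
t: 10.72
tcp_pos: [0.6315, 0.0118, 0.3977]
eef_rot: [[-0.972, -0.237, -0.001], [-0.237, 0.972, -0.0], [0.001, 0.0, -1.0]]
force: [-6.9, -1.7, -3.6]
grip_width: 0.0003
t 10.725 tip [0.6313 0.0118 0.2077] uv mm 20.4 -44.3 F f,l,z -7.1401483384255515 -0.03921854407780326 -3.6121158307207053 yawY 103.70423115247017 w 0.0002580488837744905
```

View pics/c6.png

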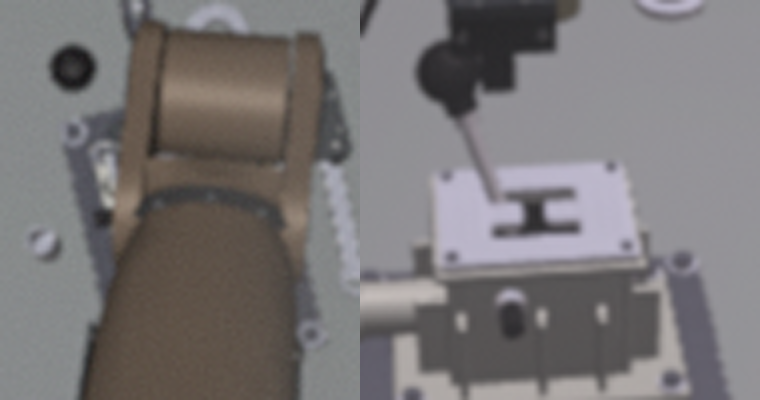

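```bash
python3 -m handwheel '{"claw":[0,0,0],"linear":[[0.1,0.02,0],[0.15,0.04,0],[0.15,0.04,0]],"angular":[[0,0,0],[0,0,0],[0,0,0]]}'; python3 st.py
```

```text
t: 11.2
tcp_pos: [0.6326, 0.0121, 0.3976]
eef_rot: [[-0.972, -0.237, -0.003], [-0.237, 0.972, -0.0], [0.003, 0.0, -1.0]]
force: [-10.4, -2.5, -2.4]
grip_width: 0.0002
t 11.2 tip [0.6321 0.012  0.2076] uv mm 21.2 -44.3 F f,l,z -10.652527590087887 0.020816491369001978 -2.416493841102106 yawY 103.70926297072323 w 0.00017738468742123443
```

```bash
python3 -m handwheel '{"claw":[0,0,0],"linear":[[0.1,0.02,0],[0.2,0.05,0],[0.2,0.05,0]],"angular":[[0,0,0],[0,0,0],[0,0,0]]}'; python3 st.py
```

```text
t: 11.58
tcp_pos: [0.6341, 0.0124, 0.3974]
eef_rot: [[-0.971, -0.237, -0.005], [-0.237, 0.972, -0.001], [0.005, 0.001, -1.0]]
force: [-15.8, -3.7, -1.4]
grip_width: 0.0005
t 11.575 tip [0.633  0.0123 0.2074] uv mm 22.2 -44.2 F f,l,z -16.27308775320756 0.1340221631590497 -1.4095883550118313 yawY 103.71177196544056 w 0.0005359209591114935
```

```bash
python3 -m handwheel '{"claw":[0,0,0],"linear":[[0.1,0.02,0],[0.2,0.05,0],[0.2,0.05,0]],"angular":[[0,0,0],[0,0,0],[0,0,0]]}'; python3 st.py; python3 -m handwheel '{"claw":[0,0,0,0,0,0,0,0,0],"linear":[[-1,-0.24,0],[-3,-0.73,0],[-6,-1.46,0],[-6,-1.46,0],[-6,-1.46,6],[-6,-1.46,12],[-10,4,12],[-14,9,12],[-14,9,12]],"angular":[[0,0,0],[0,0,0],[0,0,0],[0,0,0],[0,0,0],[0,0,0],[0,0,0],[0,0,0],[0,0,0]]}'; python3 st.py 7
```

```text
t: 11.95
tcp_pos: [0.6354, 0.0127, 0.3973]
eef_rot: [[-0.971, -0.237, -0.008], [-0.237, 0.971, -0.001], [0.008, 0.001, -1.0]]
force: [-22.4, -6.5, 2.5]
grip_width: 0.0003
t 11.95 tip [0.6338 0.0125 0.2073] uv mm 23.0 -44.2 F f,l,z -23.331947326563952 -0.9654491475325422 2.464386221563755 yawY 103.71908792767422 w 0.0003088670004319644
t: 13.08
tcp_pos: [0.4958, 0.1055, 0.5192]
eef_rot: [[-0.971, -0.24, 0.003], [-0.24, 0.971, 0.001], [-0.004, 0.0, -1.0]]
force: [0.6, 0.4, 0.6]
grip_width: 0.0002
t 13.075 tip [0.4964 0.1057 0.3292] uv mm -88.4 78.9 F f,l,z 0.683848702547572 0.2512435019882184 0.5742249207140573 yawY 103.87597512165271 w 0.00018685145040438466
```

View pics/c7.png

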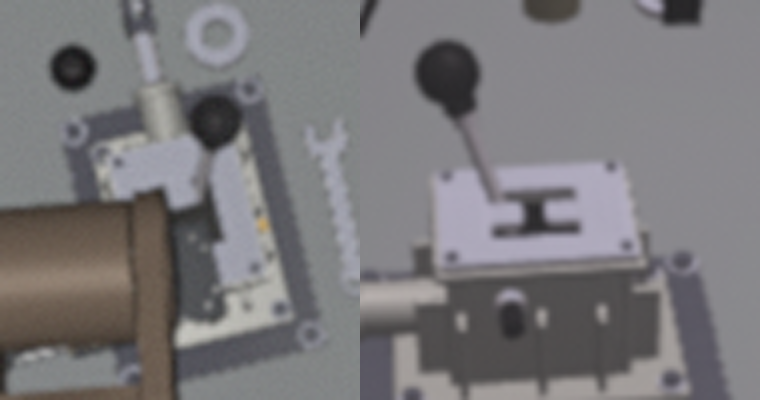

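Run:
```python
from h import *
T=load("top7.npz");S=load("side7.npz")
X,e=tri([T,S],[uc((215,122),4,(190,130)),uc((448-360,72),4,(190,165))])
print(X,e,(X[:2]-C)@f,(X[:2]-C)@l)
for c,n in((T,"top"),(S,"side")):
  a=load(n+"0.npz")["pixels"].astype(int);d=np.abs(a-c["pixels"]).max(2); cv2.imwrite(f"pics/d{n}.png",np.clip(d*3,0,255).astype(np.uint8))
cv2.imwrite("pics/dd.png",np.vstack([cv2.imread("pics/dtop.png")[90:330],cv2.imread("pics/dside.png")[90:]]))
```

```text
[0.66416279 0.02279732 0.23020331] [np.float64(0.08301700775375323), np.float64(0.08064132398015547)] 0.05492311816868468 -0.041388093425774396
```

View pics/dd.png

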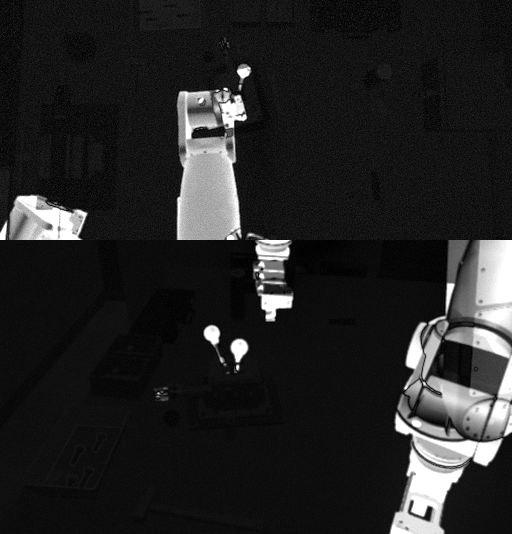

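```bash
python3 -m handwheel '{"claw":[0,0,0],"linear":[[0,0,0],[0,0,0],[0,0,0]],"angular":[[0,0,0],[0,0,0],[0,0,0]]}'; python3 -c "
from station import *
print(finish_job())"
```

```text
t: 13.55
tcp_pos: [0.4977, 0.1026, 0.5175]
eef_rot: [[-0.972, -0.236, -0.0], [-0.236, 0.972, 0.0], [0.0, 0.0, -1.0]]
force: [-0.3, -0.5, -0.7]
grip_width: 0.0004
the job is handed in; nothing more can be done
None
```

The lever now stands in third. I pushed it with closed fingers from just behind neutral in the left slot to neutral, then across to the right slot and forward against the slot's end. The push at the end stop reached about 24 N. I then drew the arm back clear and handed the job in at 13.6 s.

- **Final position:** two-view triangulation puts the knob 54.9 mm ahead and 41.4 mm right of the gate's centre, at z = 0.230 m. About 55 mm, 45 mm and 0.226 m were expected.
- **Disagreements:** the final sideways and height readings are each about 4 mm off. That is within what the slot's play and my measurement allow. Halfway through, the depth image and the pixel position also differed by a few millimetres on how far right the knob stood.
- **Surroundings:** comparing pictures from before and after shows only the arm, the lever and the fork turning with it. The other tools and parts show no movement, apart from anything the arm still hid in the last top view.

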